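Lay two courses of clay shingles on a sample roof

TASK

Finish the sample roof: lay the two blue-glazed shingles side by side as the second course, then the amber one as the third course, each overlapping the course below with its nail-hole edge uphill and flush with the upper edge of its own batten, and centred over the joint between the two shingles below it. Set them down gently rather than letting them drop, and leave the unglazed shingle and everything else on the bench where it is.

Things in the scene. Friction and masses are not known exactly. Their poses are not given: they have to be found in the camera images.
- deck: Sloping plywood deck of the sample roof, fixed, 312 mm wide, 215 mm from eaves to top, at 25 degrees, facing the robot's side. Origin: middle of the eaves (lower) edge on the plywood's upper face. x runs up the slope, y along the eaves to the left looking uphill, z square out of the plywood. Three battens along y, 16 wide, 10 thick: upper edges at x = 62, 108, 154 mm (46 mm exposure).
- eaves_course (a point): First course, nailed to the lowest batten: three cream shingles of the same size, centred at deck y = -102, 0, 102 mm with 6 mm joints at y = -51 and 51. Point: middle of the centre shingle's head, lower edge (deck 62, 0, 10 mm). Axes as the deck's.
- line2_left (a point): Second batten, upper edge, top face, over the left joint of the first course (deck 108, 51, 10 mm): the lower edge of a blue shingle's head, at its middle, belongs here. A well-laid shingle lies flat on the one below, so 11.3 degrees flatter than the deck (13.7 to the horizontal), tail raised; friction holds it. Axes as the deck's.
- line2_right (a point): The same over the right joint of the first course (deck 108, -51, 10 mm), for the other blue shingle; 6 mm joint between the two. Axes as the deck's.
- line3 (a point): Third batten, upper edge, top face, at mid width (deck 154, 0, 10 mm), over the joint between the blue shingles: the lower edge of the amber shingle's head, at its middle, belongs here, with the same 11.3 degrees to the deck. Axes as the deck's.
- stand: Timber trestle that carries the deck, fixed; origin on the table under its middle, x towards its high side. It takes up 195 x 312 mm on the table; the deck's eaves edge is 45 mm, its top edge 136 mm above the table.
- ware_board: Wooden ware board, 260 (x) x 300 (y) x 18 mm thick, fixed on the table; origin centre of its underside. The loose shingles lie on it, 18 mm above the table, round a glaze jar.
- blue_a: Blue-glazed shingle, 96 x 68 x 9 mm, about 0.12 kg. Origin: centre of its underside. x runs across its 68 mm depth to its head, the bare terracotta edge with two nail holes, 34 mm from the origin; y along its 96 mm width; z up through the glazed face. Loose, lies flat on the ware board.
- blue_b: Second blue-glazed shingle, same as the first and interchangeable with it, 96 x 68 x 9 mm, about 0.12 kg. Origin: centre of its underside. x runs across its 68 mm depth to its head, the bare terracotta edge with two nail holes, 34 mm from the origin; y along its 96 mm width; z up through the glazed face. Loose, lies flat on the ware board.
- amber: Amber-glazed shingle, 96 x 68 x 9 mm, about 0.12 kg. Origin: centre of its underside. x runs across its 68 mm depth to its head, the bare terracotta edge with two nail holes, 34 mm from the origin; y along its 96 mm width; z up through the glazed face. Loose, lies flat on the ware board.
- blue_a_head (a point): Head of the first blue shingle: middle of the lower edge of that shingle's head face (34 mm along its x from its origin, at its underside).
- blue_b_head (a point): Head of the second blue shingle: middle of the lower edge of that shingle's head face (34 mm along its x from its origin, at its underside).
- amber_head (a point): Head of the amber shingle: middle of the lower edge of that shingle's head face (34 mm along its x from its origin, at its underside).
- bisque: Bystander: spare unglazed pale pink shingle, same size, lying on the ware board among the others; origin centre of its underside. Not to be used or moved.
- glaze_jar: Bystander: grey-blue jar with a white lid, 52 mm diameter, 105 mm tall, standing on the ware board between the shingles; origin centre of its base.
- mallet: Bystander: wooden mallet lying on the table, near side; 160 mm handle along its x, head 58 mm long, 54 mm high; origin on the table under the handle.
- nail_tin: Bystander: open steel nail tin, 72 mm diameter, 42 mm tall, on the near side of the table between ware board and roof; origin centre of its base.
- slip_bottle: Bystander: white plastic slip bottle with a red cap, 50 mm diameter, 150 mm tall, standing on the table just in front of the roof's eaves; origin centre of its base.
- brush: Bystander: flat brush lying on the table, near side; origin on the table under it.
- water_pot: Bystander: ochre clay pot, 90 mm diameter, 110 mm tall, on the table behind; origin centre of its base.
Not all that is in view belongs to the job. Leave any green or turquoise look-alike of the blue_a alone.

How it is judged:
By the outcome, as a careful person would: the job done as asked, in the order asked, and still so for the second after the job is handed in, with the robot touching nothing.
It also fails if it takes over 64 s, if anything falls off the work surface, if the arm or the gripper's body presses on something with over 40 N, if the wrist force passes 120 N, or if a joint passes its speed limit or range.

ROBOT

A 6-joint arm with a two-finger parallel gripper is mounted at the origin on the work surface. World frame = base frame: x ahead of the robot, y to its left, z up, the work surface at z = 0. Lengths are in m, angles in rad, forces in N, time in s.
With the tool pointing down it reaches from about 0.25 to 0.775 m from the base axis. Payload 4 kg.
Tool frame: the origin (TCP) lies on the mounting face of the last link; the fingertips stand 173 mm ahead of it and the grasp point (between the pads) lies r.grasp_offset ahead of it (r.grasp_offset is the distance from the TCP to the grasp point, in m); z points along the fingers, y is the line along which they close (so a half turn about z gives the same grasp; the last joint's range is limited). The gripper opens to 85 mm and grips with 20 to 120 N. Pads are 22 mm wide; open, the fingers measure 114 mm over their backs; the gripper's body (76 mm by 85 mm) begins 54 mm behind the grasp point. The pads swing forward as they close: fully open they stand 13 mm farther back than shut.
Start: joints at [-1.445, 0.087, 1.371, -0, 1.684, -0.103], TCP at [0.125, -0.536, 0.405] pointing down, gripper open.
Joint ranges: [-3.1, 3.1], [-0.76, 2.03], [0.27, 2.55], [-1.08, 4.22], [0.17, 2.65], [-2.57, 2.57]. Speed limits (rad/s): [2.79, 2.79, 3.14, 3.14, 3.14, 3.14].

INTERFACE

Orientations are given as a rotation vector (axis times angle).
In Python, from bench import r, solve_ik, read_state, cams, order gives the robot as it stands. Calls block until the motion is done:
- r.move_to(position, orientation): joint-space move of the TCP to a pose.
- r.move_linear(position, rot=None, max_speed=0.15, threshold=None): straight line of the TCP; rot=None keeps the orientation; max_speed is the mean speed in m/s. With threshold (N) it stops when the force on the tool has changed by that much, and returns True; else False.
- r.movej(angles): joint-space move.
- r.move_gripper(opening, force=None): opening from 0.0 (shut) to 1.0 (fully open); force is the grip in N (None keeps the last); returns when the fingers have stopped.
- r.pause(seconds).
- solve_ik(position, orientation): joint angles nearest the present ones, or None.
- read_state(): the state.
- cams.snapshot(name): name is "scene" or "top" or "wrist"; returns a dict with "color" (480x640x3 uint8, red, green, blue), "fx", "fy", "cx", "cy" (pixels), "xyz" and "attitude" of the camera in the world. Camera axes: x right, y up, looking along -z (the intrinsics and any distortion apply to the point x, -y, -z); pixel columns grow to the right and rows downward; lengths in m; the calibration is good to about 2 mm. The wrist camera is an equidistant fisheye: a pixel r from the principal point sees the ray r / f radians off the axis. A picture is of the moment at which its call begins. There is no depth.
A pose or a line that the arm cannot do raises r.Unreachable and nothing moves.
- order.sign_off(): hands the job in; it is judged then, once.
The state is a dict: "clock": time; "joints": joint angles; "qd": joint speeds; "joint_efforts": joint torques, N m; "tool_pos": TCP position; "ee_rot": TCP orientation; "ft_force": force on the tool from outside, world axes, zero at the start; "ft_torque": the same for the moment, N m; "opening": opening from 0.0 (shut) to 1.0 (fully open); "gripper_force": force on a finger pad.
Only numpy, scipy, OpenCV 4.12 (cv2) and the standard library are available. Lean on these libraries where they do the work, as an engineer would, in place of code of your own. Each camera call takes 0.05 s, during which the arm holds its last target. There are 200 camera calls.

## Working session

There is one attempt and no reset: what is moved stays moved. The work goes in short steps, each a Python script; the robot and the scene stay as the last script left them, time stands still between calls to the robot, and variables do not carry over. Pictures are saved under pics/ and viewed, at most 10 in all, crops included, and the job is handed in when it is done.

```bash
ls; mkdir -p pics
python3 - <<'E'
from bench import r, read_state, cams
import cv2,numpy as np
s=read_state();print(s,r.grasp_offset)
for n in("scene","top"):
    c=cams.snapshot(n);cv2.imwrite(f"pics/{n}0.png",c["color"][:,:,::-1]);print(n,{k:v for k,v in c.items() if k!="color"})
E
```

```text
pics
{'clock': 0.0, 'joints': array([-1.44511796e+00,  8.79703827e-02,  1.37228294e+00, -1.60398584e-05,
        1.68362702e+00, -1.03123614e-01]), 'qd': array([-1.63315515e-03, -6.67418993e-05, -1.47278565e-03, -1.03244167e-03,
        5.02685341e-04,  1.47532526e-03]), 'joint_efforts': array([-2.53211183e-04, -3.51874173e+01, -3.13269317e+01, -1.57115746e-04,
        1.08272099e-02,  1.39636987e-05]), 'tool_pos': array([ 0.12471139, -0.53555151,  0.40351574]), 'ee_rot': array([-3.11878504e+00, -3.58353979e-01,  6.55133802e-05]), 'ft_force': array([ 0.51589564,  0.01833529, -0.24966103]), 'ft_torque': array([0.03343161, 0.00506551, 0.0381204 ]), 'gripper_force': 0.0, 'opening': 1.0032760167193262} 0.1547
scene {'fx': 475.6712186204497, 'fy': 475.6712186204497, 'cx': 323.85900375979935, 'cy': 248.0603681124929, 'xyz': array([1.25952007, 0.34019924, 0.94673077]), 'attitude': array([0.49637696, 0.73616717, 1.81235294])}
top {'fx': 471.3294631007933, 'fy': 471.3294631007933, 'cx': 320.39842283978777, 'cy': 240.50494147252937, 'xyz': array([0.31380529, 0.02860447, 1.03765584]), 'attitude': array([ 0.16778691, -0.154636  , -1.46710192])}
```

View pics/top0.png

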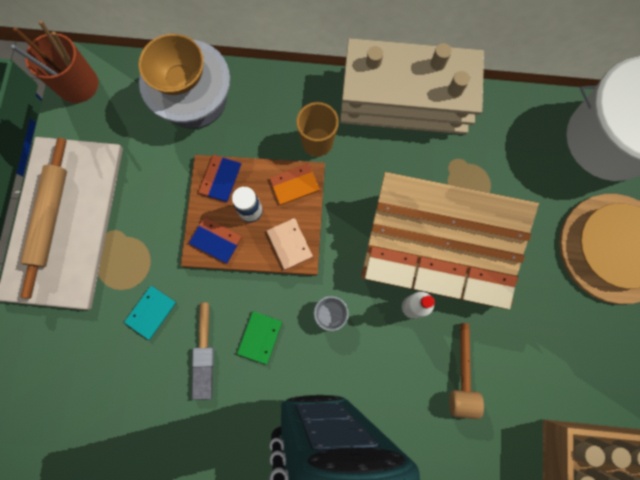

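View pics/scene0.png

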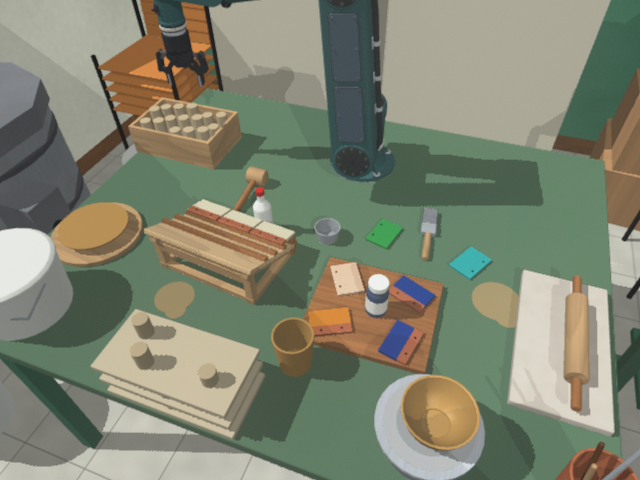

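The top view shows the blue shingles at (221,180), head left, and (214,243), head up-right. Amber is at (296,186), head up, bisque at (289,244) and the jar at about (247,205). The deck spans (384,174)-(537,203)-(512,307)-(365,280), with the bottle at about (418,305) in front of the eaves. Next I'll compute coarse poses and move in for wrist pictures.

```bash
cat > h.py <<'E'
from bench import r, solve_ik, read_state, cams, order
import cv2,numpy as np
from scipy.spatial.transform import Rotation as R
def rays(c,px):
    px=np.atleast_2d(np.asarray(px,float))
    x=(px[:,0]-c["cx"])/c["fx"];y=(px[:,1]-c["cy"])/c["fy"]
    if c.get("fish"):
        th=np.hypot(x,y);k=np.where(th>1e-9,np.sin(th)/np.maximum(th,1e-9),1)
        d=np.c_[x*k,-y*k,-np.cos(th)]
    else:
        d=np.c_[x,-y,-np.ones_like(x)]
    return R.from_rotvec(c["attitude"]).apply(d)
def onz(c,px,z):
    d=rays(c,px);return c["xyz"]+d*((z-c["xyz"][2])/d[:,2])[:,None]
def onplane(c,px,p0,n):
    d=rays(c,px);return c["xyz"]+d*(((p0-c["xyz"])@n)/(d@n))[:,None]
def snap(n,save=None):
    c=dict(cams.snapshot(n));c["fish"]=n=="wrist"
    if save:cv2.imwrite(f"pics/{save}.png",c["color"][:,:,::-1])
    return c
def toolrot(z,y):
    z=np.array(z,float);z/=np.linalg.norm(z);y=np.array(y,float);y-=z*(y@z);y/=np.linalg.norm(y)
    return R.from_matrix(np.c_[np.cross(y,z),y,z])
E
python3 - <<'E'
from h import *
np.set_printoptions(precision=4,suppress=True)
c=snap("top")
for n,p,z in [("A",(221,180),.027),("B",(214,243),.027),("amber",(296,186),.027),("bisque",(289,244),.027),("jar lid",(244,197),.123),("boardTL",(196,156),.018),("boardBR",(320,274),.018),
 ("eavesL",(365,280),.045),("eavesR",(512,307),.045),("topL",(384,174),.136),("topR",(537,203),.136),("cap",(428,301),.15),("tin",(331,314),.042)]: print(n,onz(c,p,z)[0])
# look poses
t=read_state()["clock"]
r.move_to([0.33,0.17,0.40],toolrot([0,0,-1],[0,1,0]).as_rotvec())
r.pause(.2);w=snap("wrist","w1");print(read_state()["clock"]-t,{k:v for k,v in w.items() if k!="color"})
E
```

```text
A [0.6431 0.2841 0.027 ]
B [0.4981 0.2789 0.027 ]
amber [0.6456 0.1145 0.027 ]
bisque [0.5119 0.1153 0.027 ]
jar lid [0.5806 0.2085 0.123 ]
boardTL [0.6978 0.3516 0.018 ]
boardBR [0.454  0.0415 0.018 ]
eavesL [ 0.4469 -0.0548  0.045 ]
eavesR [ 0.4204 -0.3653  0.045 ]
topL [ 0.6524 -0.0685  0.136 ]
topR [ 0.6217 -0.3759  0.136 ]
cap [ 0.4049 -0.1667  0.15  ]
tin [0.3692 0.0101 0.042 ]
2.85 {'fx': 371.64829954431775, 'fy': 371.64829954431775, 'cx': 315.25752185010845, 'cy': 246.3218115935594, 'xyz': array([0.2505, 0.1702, 0.3694]), 'attitude': array([-0.2454, -0.246 ,  1.5548]), 'fish': True}
```

View pics/w1.png

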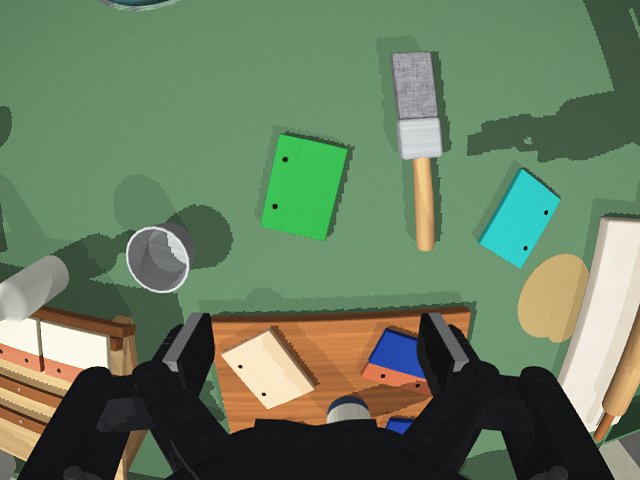

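The first wrist view has the fingers hiding the board. The camera sits 80 mm along tool +x and is tilted back towards the fingers, so I'll flip the tool and look at the board and the roof.

Run:
```python
from h import *
import pickle
t=read_state()["clock"]
rv=toolrot([0,0,-1],[0,-1,0]).as_rotvec()
r.move_to([0.50,-0.20,0.44],rv);r.pause(.2);w=snap("wrist","wroof");pickle.dump(w,open("wroof.pkl","wb"))
r.move_to([0.52,0.20,0.38],rv);r.pause(.2);w=snap("wrist","wboard");pickle.dump(w,open("wboard.pkl","wb"))
print(read_state()["clock"],w["xyz"],read_state()["joints"])
```

```text
7.0083 [0.59916732 0.19927304 0.34970905] [ 2.63731208e-01  1.08984546e-01  1.39548064e+00 -9.65587275e-05
  1.63679039e+00  1.83610765e+00]
```

View pics/wroof.png

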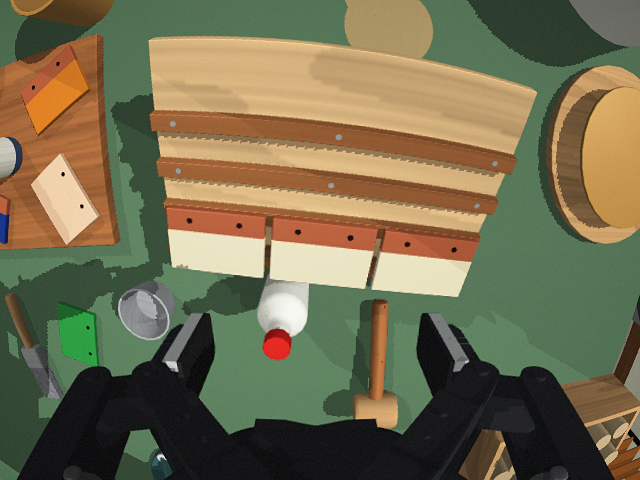

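View pics/wboard.png

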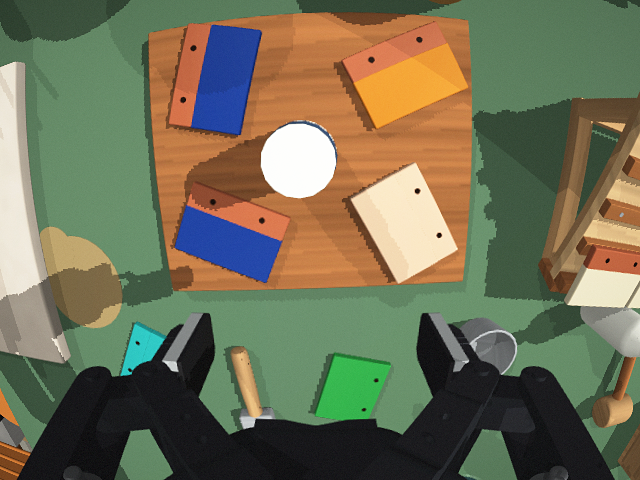

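The roof view shows cream shingle tail corners from (172,267) to (460,296), heads from (167,206) to (479,237), and deck top corners at (150,39) and (537,92). In the board view, blue A is around (215,80), blue B (232,232), amber (405,75), bisque (403,222) and the jar lid (298,160). Next step is to refine the corners and fit 2D poses.

```bash
cat > fit.py <<'E'
from h import *
import pickle
def refine(c,px,w=4):
    g=cv2.cvtColor(c["color"],cv2.COLOR_RGB2GRAY);p=np.array(px,np.float32).reshape(-1,1,2).copy()
    q=cv2.cornerSubPix(g,p,(w,w),(-1,-1),(cv2.TERM_CRITERIA_COUNT+cv2.TERM_CRITERIA_EPS,50,.01))[:,0]
    p=p[:,0];bad=np.linalg.norm(q-p,axis=1)>4;q[bad]=p[bad];return q
def fit2(model,pts):  # rigid 2D model->pts
    m,p=np.array(model,float),np.array(pts,float);a,b=m-m.mean(0),p-p.mean(0)
    th=np.arctan2((a[:,0]*b[:,1]-a[:,1]*b[:,0]).sum(),(a*b).sum());Q=np.array([[np.cos(th),-np.sin(th)],[np.sin(th),np.cos(th)]])
    t=p.mean(0)-Q@m.mean(0);return t,th,np.linalg.norm(m@Q.T+t-p,axis=1)
S,C=np.sin(np.radians(25)),np.cos(np.radians(25))
E
python3 - <<'E'
from fit import *
np.set_printoptions(precision=4,suppress=True)
w=pickle.load(open("wroof.pkl","rb"))
px=[(172,267),(266,277),(271,279),(367,288),(374,288),(460,296),(167,206),(268,215),(274,216),(377,228),(383,230),(479,237),(150,39),(537,92)]
q=refine(w,px,3);print((q-px).round(1).tolist())
ys=[.150,.054,.048,-.048,-.054,-.150]
D=[(-.0029,y,.0321) for y in ys]+[(.0638,y,.0188) for y in ys]+[(.215,.156,0),(.215,-.156,0)]
for Q in (np.array(px,float),q):
    m=[];p=[]
    for d,u in zip(D,Q):
        z=.045+d[0]*S+d[2]*C;m.append((d[0]*C-d[2]*S,d[1]));p.append(onz(w,u,z)[0][:2])
    t,th,e=fit2(m,p);print("deck",t,np.degrees(th),(e*1e3).round(1))
w=pickle.load(open("wboard.pkl","rb"))
# order: head-left(+y), head-right, tail-right, tail-left  (looking toward head)
obj={"A":[(169,126),(188,25),(262,32),(240,135)],"B":[(193,182),(291,215),(267,283),(175,248)],"amber":[(341,62),(437,22),(468,87),(377,129)],"bis":[(416,163),(457,249),(400,283),(350,199)]}
M=[(.034,.048),(.034,-.048),(-.034,-.048),(-.034,.048)]
T=snap("top")
for n,px in obj.items():
    q=refine(w,px,3)
    for Q in (np.array(px,float),q):
        t,th,e=fit2(M,onz(w,Q,.027)[:,:2]);print(n,t,np.degrees(th),(e*1e3).round(1))
print("jar",onz(w,(298,160),.123))
E
python3 - <<'E'
import cv2
b=cv2.imread("pics/wboard.png")
a=lambda x,y:cv2.resize(b[y:y+125,x:x+165],(400,300),interpolation=cv2.INTER_CUBIC)[:300,:400]
import numpy as np
m=np.vstack([np.hstack([a(140,12),a(330,12)]),np.hstack([a(150,170),a(330,160)])]);cv2.imwrite("pics/m.png",m)
E
```

```text
[[-0.5, -0.8], [-3.0, 0.1], [-2.5, -2.7], [-2.1, -0.5], [-2.8, 1.1], [-2.5, 0.3], [-1.8, 0.8], [-1.5, -0.1], [0.4, -0.4], [0.6, 0.5], [3.0, -1.9], [1.1, -0.2], [-2.1, 1.0], [-0.1, 0.1]]
deck [ 0.447  -0.2039] -6.218452694672695 [1.1 1.7 1.3 0.9 1.8 1.3 1.2 1.5 0.9 2.6 3.1 4.  1.6 2.5]
deck [ 0.4473 -0.2028] -6.3551677088990886 [0.5 0.3 1.5 0.3 1.3 1.4 0.6 1.1 2.  1.1 1.1 3.7 1.4 2.3]
A [0.6478 0.2881] 78.42177423629968 [0.4 1.2 1.  1.8]
A [0.6475 0.2883] 78.78584828866144 [1.  2.5 1.1 2.5]
B [0.5073 0.278 ] -20.750488272234097 [0.8 1.5 1.3 0.4]
B [0.5067 0.2787] -21.86052414270553 [0.9 1.5 0.9 1.4]
amber [0.6511 0.1195] 27.287859805947857 [0.9 1.5 1.6 1.3]
amber [0.6518 0.1196] 26.593838427597134 [0.9 1.6 1.7 1. ]
bis [0.5143 0.1152] -58.931459144620675 [1.6 2.1 1.8 0.2]
bis [0.5146 0.1159] -59.2129582655676 [1.1 0.9 0.5 0.8]
jar [[0.5805 0.21   0.123 ]]
```

View pics/m.png

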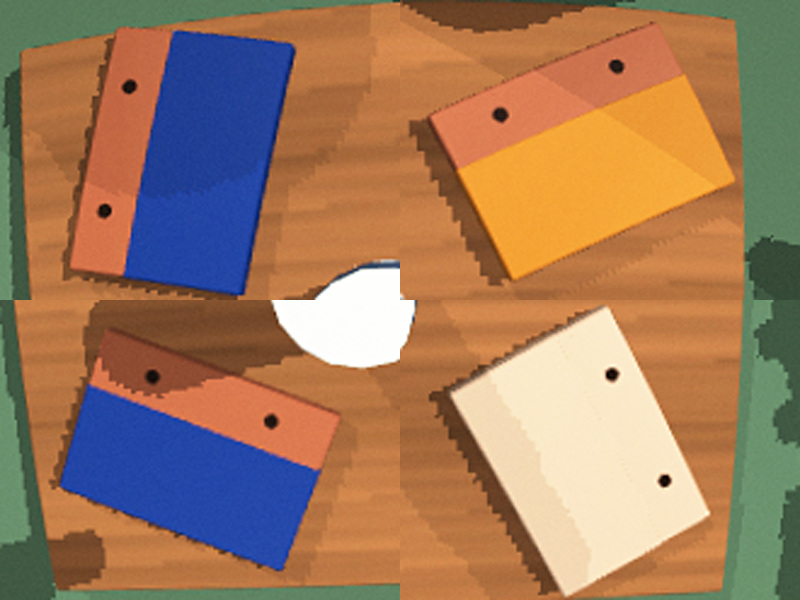

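The montage confirms the corners, but the wrist and top cameras seem to disagree by about 4 mm in x. I'll check that with things seen in both wrist orientations and from the top (tin rim, bisque, deck corners).

Run:
```python
from fit import *
np.set_printoptions(precision=4,suppress=True)
wb=pickle.load(open("wboard.pkl","rb"));wr=pickle.load(open("wroof.pkl","rb"))
w1=dict(wr);w1.update(xyz=np.array([0.2505,0.1702,0.3694]),attitude=np.array([-0.2454,-0.246,1.5548]))
M=[(.034,.048),(.034,-.048),(-.034,-.048),(-.034,.048)]
print("bis w1",fit2(M,onz(w1,[(268,408),(221,355),(275,327),(316,387)],.027)[:,:2]))
print("tin w1,wroof",onz(w1,(158,259),.042),onz(wr,(146,310),.042))
print("board corner w1 NE(y+) , NW",onz(w1,[(470,307),(213,317)],.018)[:,:2]," wb",onz(wb,[(465,282),(172,291)],.018)[:,:2])
T=snap("top");s=snap("scene")
img=T["color"]
# top: accurate glaze corners via colour masks
hsv=cv2.cvtColor(img,cv2.COLOR_RGB2HSV)
def top(n,lo,hi,im,cam,z):
    m=cv2.inRange(im,lo,hi);k,_,st,ce=cv2.connectedComponentsWithStats(m)
    for i in range(1,k):
        if st[i,4]>120: print(n,st[i,4],ce[i],onz(cam,ce[i],z)[0][:2])
for nm,cam in (("top",T),("scene",s),("wb",wb)):
    h=cv2.cvtColor(cam["color"],cv2.COLOR_RGB2HSV)
    top(nm+" blue",(112,170,60),(125,255,255),h,cam,.027);top(nm+" amber",(13,190,190),(20,255,255),h,cam,.027)
    top(nm+" green",(55,180,100),(68,255,255),h,cam,.009)
```

```text
bis w1 (array([0.5114, 0.1183]), np.float64(-1.0428461936501485), array([0.0013, 0.0037, 0.004 , 0.002 ]))
tin w1,wroof [[0.3695 0.0134 0.042 ]] [[0.3782 0.0052 0.042 ]]
board corner w1 NE(y+) , NW [[0.4367 0.345 ]
 [0.446  0.0573]]  wb [[0.4521 0.0456]
 [0.4428 0.3484]]
top blue 771 [212.2555 244.1634] [0.4951 0.2823]
top amber 783 [295.553  187.5581] [0.6418 0.1151]
top green 620 [266.9419 333.0032] [0.3175 0.1422]
wb blue 5060 [225.68    78.8271] [0.6463 0.2767]
wb blue 4059 [226.3863 244.1678] [0.4963 0.2824]
wb amber 5164 [410.7244  84.782 ] [0.6409 0.1168]
wb amber 181 [  6.3646 409.663 ] [0.2061 0.7205]
wb green 124 [355.9758 362.5081] [0.3513 0.1546]
wb green 1237 [358.3428 392.6968] [0.3059 0.1493]
```

All three cameras agree to 1–2 mm when compared by colour mask, so the wrist fits are sound. I'll write pick and place helpers and lay the first blue shingle.

```bash
cat > pp.py <<'E'
from fit import *
import json,sys
DK=np.array([.4473,-.2028,.045]);YAW=np.radians(-6.3)
RD=R.from_euler("z",YAW)*R.from_euler("y",-np.radians(25))   # deck axes in world
RS=RD*R.from_euler("y",np.radians(11.3))                     # laid shingle axes
SH={"A":(.6477,.2880,78.5),"B":(.507,.2783,-21.2),"amber":(.6512,.1190,27.)}
LINE={"L":(.108,.051,.010),"R":(.108,-.051,.010),"3":(.154,0,.010)}
def log(*a):print(f'{read_state()["clock"]:.2f}',*a)
def laid(line): return DK+RD.apply(LINE[line])+RS.apply([-.034,0,0])  # underside centre
def trot(Rsh,s): m=Rsh.as_matrix();return toolrot(-m[:,2],s*m[:,0])
def ok(p,rot): return solve_ik(p,rot.as_rotvec())
def plan(n,line):
    x,y,a=SH[n];Rs=R.from_euler("z",a,degrees=True);best=None
    for s in(1,-1):
        q1=ok([x,y,.38],trot(Rs,s));q2=ok(laid(line)+RS.apply([0,0,.166]),trot(RS,s))
        if q1 is None or q2 is None: continue
        v=max(abs(q1[5]),abs(q2[5]))
        if best is None or v<best[0]:best=(v,s,q1,q2)
    return best
def pick(n,s):
    x,y,a=SH[n];ro=trot(R.from_euler("z",a,degrees=True),s).as_rotvec()
    r.move_gripper(.88);r.move_to([x,y,.30],ro);r.move_linear([x,y,.195],max_speed=.15)
    hit=r.move_linear([x,y,.174],max_speed=.025,threshold=3)
    z=read_state()["tool_pos"][2];log("touch",hit,z,read_state()["opening"])
    r.move_linear([x,y,z+.0035],max_speed=.05)
    r.move_gripper(0,force=30);st=read_state();log("grip",st["opening"],st["gripper_force"],st["tool_pos"],st["ft_force"])
    h=st["tool_pos"][2]-.018
    r.move_linear([x,y,.32],max_speed=.2);json.dump(dict(h=h,s=s),open("held.json","w"))
def place(line,dx=0.,dy=0.):
    k=json.load(open("held.json"));ro=trot(RS,k["s"]).as_rotvec()
    p=laid(line)+RD.apply([dx,dy,0])+RS.apply([0,0,k["h"]])
    r.move_to(p+[0,0,.09],ro);r.move_linear(p+[0,0,.010],max_speed=.12)
    hit=r.move_linear(p-[0,0,.004],max_speed=.02,threshold=2.5);st=read_state();log("set",hit,st["tool_pos"]-p,st["ft_force"])
def release(line):
    r.move_gripper(.93);n=RS.apply([0,0,1]);st=read_state()
    r.move_linear(st["tool_pos"]+.02*n,max_speed=.06);r.move_linear(st["tool_pos"]+.02*n+[0,0,.10],max_speed=.2)
    log("released")
E
python3 - <<'E'
from pp import *
np.set_printoptions(precision=4,suppress=True)
for n,l in(("A","L"),("B","R"),("amber","3")): print(n,plan(n,l))
s=plan("A","L")[1]
pick("A",s)
E
```

```text
A (np.float64(1.031620697082229), 1, array([ 0.3385,  0.455 ,  0.9651, -0.    ,  1.7215, -1.0316]), array([-0.4531, -0.0184,  1.7967,  0.0878,  1.1391, -0.3709]))
B (np.float64(0.7739998947052062), 1, array([ 0.404 ,  0.1562,  1.343 , -0.    ,  1.6423,  0.774 ]), array([-0.6471,  0.0538,  1.7233,  0.1325,  1.1613, -0.5776]))
amber (np.float64(0.4366526213934767), 1, array([ 0.0951,  0.3444,  1.1136, -0.    ,  1.6835, -0.3761]), array([-0.5191,  0.0827,  1.6513,  0.1017,  1.1893, -0.4367]))
11.28 touch True 0.18220401616567217 0.8826375769346497
11.77 grip 0.7841681596041803 35.3317666053772 [0.6477 0.288  0.1856] [-0.158   0.1607  1.8428]
```

```bash
python3 - <<'E'
from pp import *
np.set_printoptions(precision=4,suppress=True)
st=read_state();log(st["opening"],st["ft_force"])
place("L");st=read_state()
release("L")
st=read_state()
rv=toolrot([0,0,-1],[0,-1,0]).as_rotvec()
r.move_to([0.46,-0.16,0.36],rv);r.pause(.15);w=snap("wrist","p1");pickle.dump(w,open("p1.pkl","wb"));log(w["xyz"])
E
python3 -c "
import cv2
b=cv2.imread('pics/p1.png');cv2.imwrite('pics/p1c.png',cv2.resize(b[20:320,120:520],(800,600),interpolation=cv2.INTER_CUBIC))"
```

```text
12.59 0.7862785510894069 [-0.2722 -0.2216 -2.806 ]
15.65 set True [-0.     -0.      0.0001] [-0.624  -0.3268  4.444 ]
17.06 released
18.58 [ 0.5387 -0.1595  0.3292]
```

View pics/p1c.png

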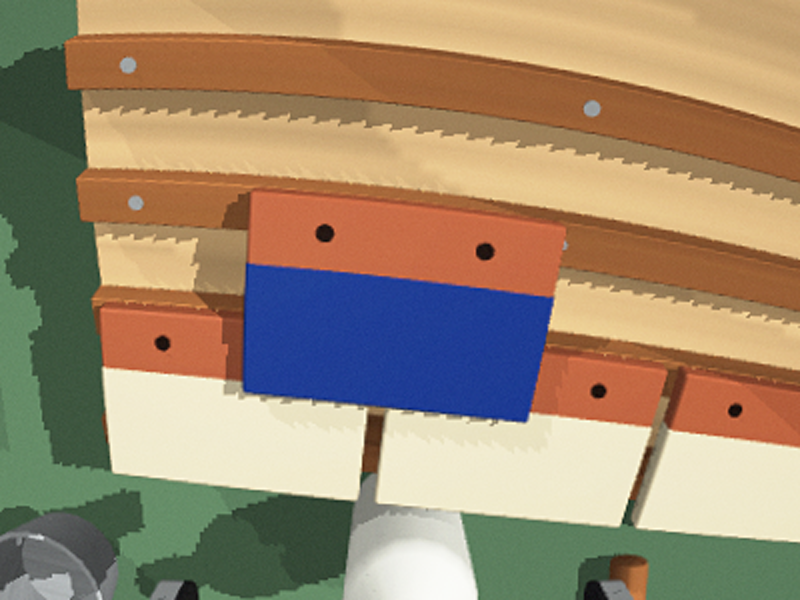

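The first blue shingle lies flat over the left joint, with its head along batten 2 at around row 210 of the crop. Next I'll quantify its offset against the cream shingles in the same picture.

Run:
```python
from pp import *
np.set_printoptions(precision=1,suppress=True)
w=pickle.load(open("p1.pkl","rb"))
f=lambda L:np.array(L)/2+[120,20]
def indeck(px,p,dz): # onto plane through deck pt p, shingle-tilted
    return RD.inv().apply(onplane(w,px,DK+RD.apply(p),RS.apply([0,0,1]))-DK)*1e3
b=indeck(f([(250,191),(566,228),(528,421),(244,391)]),RS.apply([0,0,0])*0+np.array([.108,0,.010])+RD.inv().apply(RS.apply([0,0,.009])),0)
print("blue (want 109.8,99/3 ; 43.1,3/99)\n",b)
c=indeck(f([(112,472),(361,500),(377,502),(622,525),(635,527),(98,308),(667,370),(685,367)]),np.array([.062,0,.010])+RD.inv().apply(RS.apply([0,0,.009])),0)
print("cream (want -2.9: 150,54,48,-48,-54; 63.8: 150,-48,-54)\n",c)
# batten upper edge, top face deck z=10
print("batten2 edge\n",RD.inv().apply(onplane(w,f([(80,178),(240,186),(600,232),(700,250)]),DK+RD.apply([.108,0,.010]),RD.apply([0,0,1]))-DK)*1e3)
```

```text
blue (want 109.8,99/3 ; 43.1,3/99)
 [[108.7  95.4  19. ]
 [108.3   1.1  19.1]
 [ 42.9   0.3  32.2]
 [ 42.8  95.5  32.2]]
cream (want -2.9: 150,54,48,-48,-54; 63.8: 150,-48,-54)
 [[ -3.4 149.8  32.2]
 [ -3.4  53.   32.3]
 [ -3.6  47.   32.3]
 [ -3.4 -48.6  32.2]
 [ -3.8 -54.3  32.3]
 [ 62.6 149.5  19.1]
 [ 62.2 -46.9  19.1]
 [ 64.3 -53.3  18.7]]
batten2 edge
 [[106.9 154.2  10. ]
 [106.2 100.5  10. ]
 [104.8 -12.4  10. ]
 [105.1 -47.3  10. ]]
```

The depth is right (46.4 mm against 46), but the shingle sits about 2 mm right of centre over the joint. I'll regrip, shift it 2 mm left, then lay the second blue.

```bash
cat >> pp.py <<'E'
def shift(line,cur,dx,dy):  # regrip laid shingle now at deck offset cur=(x,y), move by dx,dy
    k=json.load(open("held.json"));ro=trot(RS,k["s"]).as_rotvec();n=RS.apply([0,0,1])
    p=laid(line)+RD.apply([*cur,0])+k["h"]*n
    r.move_to(p+.07*n,ro);r.move_linear(p+.0005*n,max_speed=.12);r.move_gripper(0,force=30)
    r.move_linear(p+.005*n,max_speed=.04);q=p+RD.apply([dx,dy,0]);r.move_linear(q+.005*n,max_speed=.04)
    hit=r.move_linear(q-.003*n,max_speed=.02,threshold=2.5);log("reset",hit,(read_state()["tool_pos"]-q)@n)
    release(line)
def look(name,pos=(0.46,-0.16,0.36)):
    r.move_to(pos,toolrot([0,0,-1],[0,-1,0]).as_rotvec());r.pause(.15);w=snap("wrist",name);pickle.dump(w,open(name+".pkl","wb"));log(w["xyz"])
E
python3 - <<'E'
from pp import *
shift("L",(0,0),0,.002)
pick("B",1);st=read_state();log(st["opening"],st["ft_force"])
place("R");release("R")
look("p2",(.46,-.21,.38))
E
python3 -c "
import cv2
b=cv2.imread('pics/p2.png');cv2.imwrite('pics/p2c.png',cv2.resize(b[20:320,120:520],(800,600),interpolation=cv2.INTER_CUBIC))"
```

```text
21.70 reset True 0.0020281338699415234
23.11 released
26.38 touch True 0.18211193761972674 0.8813694208883188
26.86 grip 0.7846728163927513 34.75350379943848 [0.50703719 0.27830536 0.18564669] [0.32564735 0.3295883  1.73859242]
27.68 0.7848780162284987 [-0.49183315  0.88950511 -1.30836561]
30.98 set True [-9.01011318e-06 -2.26349493e-05  1.41681626e-04] [-0.6619511  -0.43804764  3.04520067]
32.39 released
34.00 [ 0.53867391 -0.20965149  0.34914354]
```

View pics/p2c.png

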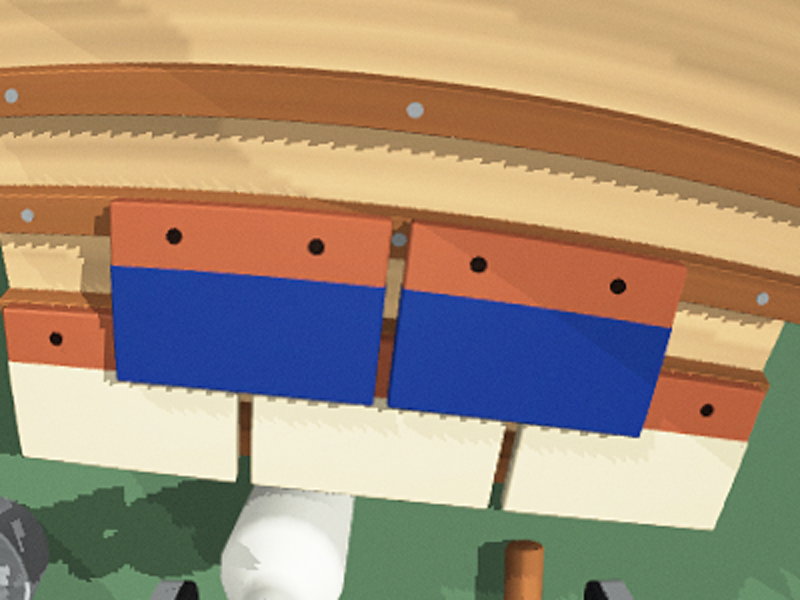

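Both blues lie side by side, with tails from (117,380) to (373,405) and (388,407) to (640,437) in the crop. The visible gap is a bit wide, so I'll measure it.

```bash
cat > meas.py <<'E'
from pp import *
np.set_printoptions(precision=1,suppress=True)
def m(w,px,hx):
    off=RD.inv().apply(RS.apply([0,0,.009]))
    return RD.inv().apply(onplane(w,np.array(px)/2+[120,20],DK+RD.apply(np.array([hx,0,.010])+off),RS.apply([0,0,1]))-DK)[:,:2]*1e3
E
python3 - <<'E'
from meas import *
w=pickle.load(open("p2.pkl","rb"))
print("L (109.8:99,3; 43.1: 3,99)\n",m(w,[(111,202),(392,220),(373,405),(117,380)],.108))
print("R (109.8:-3,-99; 43.1:-99,-3)\n",m(w,[(411,219),(686,267),(640,437),(388,407)],.108))
print("cream tails -2.9:150,54,48,-48,-54,-150; head 63.8: 150,-150\n",m(w,[(22,457),(237,482),(251,483),(491,508),(503,509),(714,529),(5,309),(768,384)],.062))
E
```

```text
L (109.8:99,3; 43.1: 3,99)
 [[108.7  97.1]
 [109.2   2.9]
 [ 42.9   2.5]
 [ 42.8  98. ]]
R (109.8:-3,-99; 43.1:-99,-3)
 [[110.2  -3.1]
 [108.2 -97.4]
 [ 42.1 -98.1]
 [ 42.7  -2.9]]
cream tails -2.9:150,54,48,-48,-54,-150; head 63.8: 150,-150
 [[  -4.1  150.3]
 [  -4.    53.7]
 [  -3.8   48. ]
 [  -3.9  -49.3]
 [  -3.8  -54.3]
 [  -4.3 -150.1]
 [  62.5  147.9]
 [  65.4 -149.4]]
```

Both are within about 1 mm. Now the amber.

```bash
python3 - <<'E'
from pp import *
pick("amber",1);st=read_state();log(st["opening"],st["ft_force"])
place("3",-.0005,0);release("3")
look("p3",(.46,-.21,.38))
E
python3 -c "
import cv2
b=cv2.imread('pics/p3.png');cv2.imwrite('pics/p3c.png',cv2.resize(b[20:320,120:520],(800,600),interpolation=cv2.INTER_CUBIC))"
```

```text
37.10 touch True 0.18215137318822106 0.8798011649546774
37.58 grip 0.7821517204298347 35.17059624195099 [0.65127843 0.11901622 0.18571409] [0.84006789 0.03695945 2.15549167]
38.41 0.7849347274850336 [-0.36427337 -0.16663854 -2.12348759]
41.08 set True [-2.64623490e-05 -5.99386942e-05  1.58054716e-04] [0.59525033 0.08094956 4.77922214]
42.49 released
43.99 [ 0.53878054 -0.20950973  0.3491885 ]
```

View pics/p3c.png

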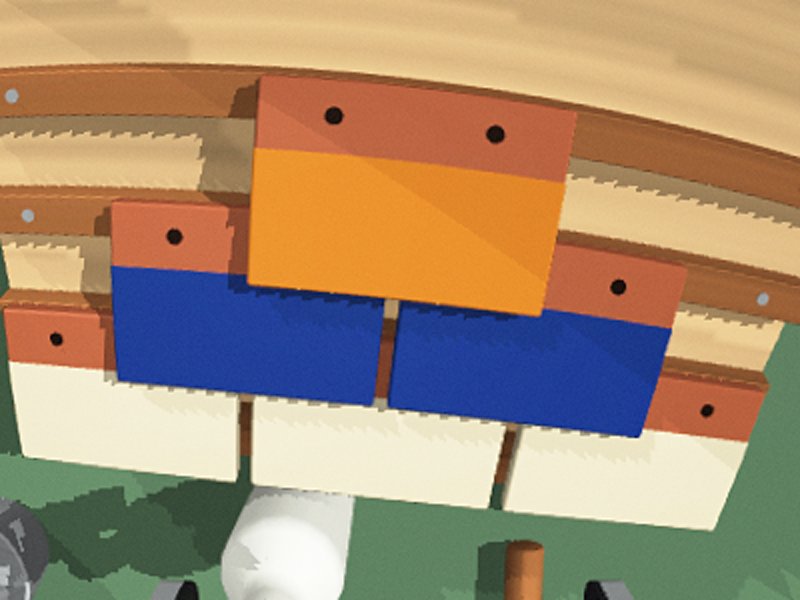

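The amber lies across the blue joint (gap at about x=392 in the crop), with its tail from (248,284) to (541,314) and the blues unmoved. I'll measure the offset.

Run:
```python
from meas import *
w=pickle.load(open("p3.pkl","rb"))
print("amber (155.8:48,-48; 89.1: -48,48)\n",m(w,[(260,77),(577,113),(541,314),(248,284)],.154))
```

```text
amber (155.8:48,-48; 89.1: -48,48)
 [[153.5  46.5]
 [153.7 -47.8]
 [ 88.9 -48.2]
 [ 88.2  47. ]]
```

```bash
python3 -c "
from h import *
print(order.sign_off(),read_state()['clock'])"
```

```text
the job is handed in; nothing more can be done
the job is handed in; nothing more can be done
```

The roof is finished and handed in at about 44 s of the 64 s allowed: two blue shingles as the second course and the amber as the third, all within about 1 mm of centre over their joints; the first blue was regripped to shift it 2 mm and released about 2 mm above its seat.

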